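# Nip a rebound volume in the bench screw press

## Task

Gently push the cloth-bound volume that sticks out of the front of the bench screw press all the way in, square against the wooden fence at the back. Then wind the crank clockwise until the platen just touches the volume, feel for that touch, and give the crank one further quarter turn, no more; let go and leave the press clamped, with the jar, the mug and the other book left alone.

Things in the scene. Friction and masses are not known exactly. Their poses are not given: they have to be found in the camera images.
- press: Grey bench screw press, fixed to the table. Origin: on the table, under the screw's vertical axis; x points from its open front (volume sticks out to -x) to its rear, z up. Base 200 (x) x 360 (y) x 20 mm; steel columns, 28 mm diameter, at y = +-150 mm. On the base a wooden pressing board, x -120 to +85 mm, 215 mm wide, its top 28 to 38 mm above the table.
- fence (a point): Middle of the front face of the wooden fence, the upright strip (190 mm wide, 22 mm high) across the rear of the pressing board; 75 mm behind the screw's axis and 11 mm above the board's top.
- crosshead (a point): Centre of the crosshead's top, on the screw's axis, 195 mm above the table; the crosshead is 45 mm deep (x), 345 mm wide. Under it hangs the steel platen, 125 (x) x 200 (y) x 18 mm, on a preloaded spring: at the touch the crank gets about 4 N stiffer at the handle within some 15 degrees, then steadily stiffer. The platen's height is not given; the touch must be felt.
- volume: Loose cloth-bound book, 150 mm deep (x) x 210 mm wide (y), some 40 mm thick (not given exactly), about 0.9 kg, flat on the pressing board. Origin: centre of its underside; x points into the press, front face at x = -75 mm. Home against the fence its origin is at x = 0 of the press; it starts 35 to 50 mm short, slightly askew, and slides with 3 to 8 N.
- crank (a joint): Crank angle, rad; grows clockwise seen from above, lowering screw, crank and platen 40 mm per turn (6.4 mm per rad). At 0 the crank points to the press's +x. It turns with a steady friction of about 8 N at the handle while moving (less shows when halted); a quarter turn past the touch about 16 N. The touch comes 0.4 to 1 turn from the start. It stays where left.
- grip (a point): Centre of the crank's upright handle: a free-spinning wooden sleeve, 25 mm diameter, 56 mm tall, 80 mm from the screw's axis, standing on the flat crank arm (sleeve's lower end 28 mm below this point). It goes round and sinks with the crank; at the start about 300 mm above the table. Nothing stands above it; the crank's hub ends 25 mm below this point.
- gluejar: Bystander: glue jar, 66 mm diameter, 85 mm tall; origin at the centre of its underside. Not to be moved.
- ledger: Bystander: another book lying flat, 210 x 150 x 28 mm, origin at the centre of its underside. Not to be moved.
- mug: Bystander: white mug, 80 mm diameter, 90 mm tall; origin at the centre of its underside. Not to be moved.

How it is judged:
By the outcome, as a careful person would: the job done as asked, in the order asked, and still so for the second after the job is handed in, with the robot touching nothing.
It also fails if it takes over 72 s, if anything falls off the work surface, if the arm or the gripper's body presses on something with over 40 N, if the wrist force passes 120 N, or if a joint passes its speed limit or range.

## Robot

A 6-joint arm with a two-finger parallel gripper is mounted at the origin on the work surface. World frame = base frame: x ahead of the robot, y to its left, z up, the work surface at z = 0. Lengths are in m, angles in rad, forces in N, time in s.
With the tool pointing down it reaches from about 0.2 to 0.875 m from the base axis. Payload 3.4 kg.
Tool frame: the origin (TCP) lies midway between the tips of the shut fingers; the grasp point (between the pads) lies 19 mm behind it (arm.hold_point_z is the distance from the TCP to the grasp point, in m); z points along the fingers, y is the line along which they close (so a half turn about z gives the same grasp; the last joint's range is limited). The gripper opens to 94 mm and grips with 3 to 60 N. Pads are 16 mm wide; open, the fingers measure 119 mm over their backs; the gripper's body (75 mm by 177 mm) begins 78 mm behind the grasp point.
Start: joints at [-1.312, 0.276, 1.505, -0, 1.361, -0.121], TCP at [0.213, -0.534, 0.205] pointing down, gripper open.
Joint ranges: [-2.89, 2.89], [-0.75, 2.08], [0.22, 2.7], [-1.18, 4.32], [0.11, 2.71], [-2.7, 2.7]. Speed limits (rad/s): [2.57, 2.57, 3.14, 3.14, 3.14, 3.14].

## Interface

Orientations are given as a unit quaternion [w, x, y, z].
In Python, from rig import readout, viewer, order, arm gives the robot as it stands.
- The arm moves only by the tool step_arm, never from a script. Its argument "deltas" is a list of rows, each an object with "offset": the shift along the tool's x, y, z in units of 50 mm (1.0 is 50 mm), a list of three; "angular": the turn, a rotation vector about the tool's x, y, z in units of 6 degrees (1.0 is 6 degrees), a list of three. In form: [{"offset": [x, y, z], "angular": [wx, wy, wz]}, ...]. A call has exactly 10 rows; each row is the pose to reach, as a shift and turn from the pose commanded when the call began, along the tool's axes at that moment; what a row does not reach only later rows make up. A row lasts 1/8 s, in which the tool goes at most 62.5 mm and 10.7 degrees, less where a joint would pass 70% of its speed; a pose out of reach is approached as far as the arm can. A call with a gripper value outside its range is refused whole. "gripper" is the finger opening in mm, from 0 to 94, set as the call begins (left out, the last holds). The fingers move at their own pace and stop on an object; the grip force is fixed at half the most. Time passes only in rows, so rows that repeat a pose let the fingers close, or fill a call up. It gives the time, the measured TCP pose, the force, the opening and the grip force at its end, in the units of the state.
- readout.get_obs(): the state, without advancing time (a new reading comes with each control period).
- viewer.get_image(name): name is "side" or "top"; returns the picture (384x512x3 uint8, red, green, blue); there is no depth.
- viewer.camera_info(name): a dict with "fx", "fy", "cx", "cy" (pixels), "k1" (the pictures are not rectified: a ray, as slopes to the right and down, at radius r is drawn at 1 + k1 r^2 times it, then the intrinsics apply), "world_to_cam" (4x4, takes a point from world to camera coordinates). Camera axes: x right, y up, looking along -z (the intrinsics and any distortion apply to the point x, -y, -z); pixel columns grow to the right and rows downward; lengths in m; the calibration is good to about 2 mm. A picture is of the moment at which its call begins. camera_info takes no time and is no camera call.
- order.close_job(): hands the job in; it is judged then, once.
The state is a dict: "clock": time; "q": joint angles; "qd": joint speeds; "tau": joint torques, N m; "tcp_pos": TCP position; "tool_rot": TCP orientation; "contact_force": force on the tool from outside, world axes, zero at the start; "moment": the same for the moment, N m; "opening": opening from 0.0 (shut) to 1.0 (fully open); "gripper_force": force on a finger pad.
Only numpy, scipy, OpenCV 4.12 (cv2) and the standard library are available. Lean on these libraries where they do the work, as an engineer would, in place of code of your own. Each camera call takes 0.05 s, during which the arm holds its last target. There are 200 camera calls.

## Working session

There is one attempt and no reset: what is moved stays moved. The work goes in short steps, Python scripts to look and compute and a tool call to move; the robot and the scene stay as the last step left them, time stands still between calls to the robot, and variables do not carry over. Pictures are saved under pics/ and viewed, at most 10 in all, crops included, and the job is handed in when it is done.

Besides the shell and the picture viewer there is one more tool, called after "Call:" in YAML: its name, and indented under it one key for each argument. step_arm: Moves the arm, as the interface text tells. Its arguments: {"type":"object","properties":{"deltas":{"type":"array","items":{"type":"object","properties":{"offset":{"type":"array","items":{"type":"number"}},"angular":{"type":"array","items":{"type":"number"}}}}},"gripper":{"type":"number"}},"required":["deltas"]}

```bash
mkdir -p pics; ls; python3 - <<'E'
from rig import readout, viewer, order, arm
import cv2
for n in ("side","top"):
    cv2.imwrite(f"pics/{n}0.png",viewer.get_image(n)[:,:,::-1]); print(viewer.camera_info(n))
print(readout.get_obs()); print([a for a in dir(arm) if a[0]!='_'],arm.hold_point_z)
E
```

```text
pics
{'fx': 432.66852379347597, 'fy': 432.66852379347597, 'cx': 261.7359534065731, 'cy': 197.30311666996707, 'k1': -0.0388258976146884, 'world_to_cam': array([[-0.99163838, -0.1276744 , -0.01877681,  0.49161926],
       [ 0.07966299, -0.72010725,  0.68927452, -0.14902705],
       [-0.10152402,  0.68201525,  0.72425691, -1.21744537],
       [ 0.        ,  0.        ,  0.        ,  1.        ]])}
{'fx': 461.6615430083951, 'fy': 461.6615430083951, 'cx': 250.85443607125416, 'cy': 190.5795782643653, 'k1': -0.08689660529041106, 'world_to_cam': array([[-0.01108402, -0.99992272,  0.00562995,  0.0472215 ],
       [ 0.99006927, -0.01018535,  0.14021089, -0.52840767],
       [-0.14014271,  0.00712814,  0.99010566, -1.37564231],
       [ 0.        ,  0.        ,  0.        ,  1.        ]])}
{'clock': 0.1, 'q': array([-1.31199052e+00,  2.76535631e-01,  1.50595316e+00, -2.50202822e-05,
        1.36072287e+00, -1.20993005e-01]), 'qd': array([ 0.00109482, -0.00087365, -0.00220712,  0.00047846,  0.00023598,
        0.00143428]), 'tau': array([ 1.23352147e-03, -4.05454266e+01, -2.37778598e+01,  7.02618691e-02,
        2.98923219e-02, -4.58276600e-05]), 'tcp_pos': array([ 0.21303435, -0.53354837,  0.20471031]), 'tool_rot': array([-8.06740705e-04,  9.82022412e-01,  1.88762618e-01, -6.79398421e-05]), 'contact_force': array([-0.61845492, -0.87865989, -0.25996813]), 'moment': array([-0.03816082, -0.02807084,  0.06563625]), 'gripper_force': 0.0, 'opening': 0.9972039024409354}
['IKError', 'hold_point_z'] 0.0188
```

View pics/side0.png

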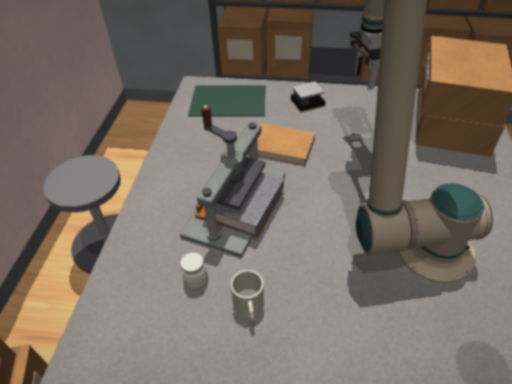

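View pics/top0.png

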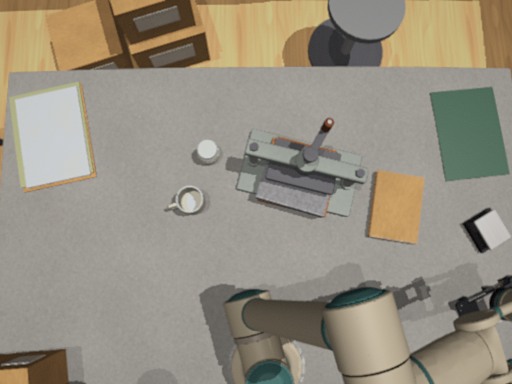

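The side picture shows the press around (235,190), with the crank handle top at (207,110), the jar at (193,270) and the mug at (247,290). The top picture shows the press at (305,175), its front facing the robot, the handle at (328,125), the jar at (207,151), the mug at (189,200) and the ledger at (397,207).

```bash
python3 - <<'E'
import cv2,numpy as np
a=cv2.imread("pics/top0.png")[105:235,225:385]; b=cv2.imread("pics/side0.png")[95:255,170:300]
a=cv2.resize(a,None,fx=5,fy=5,interpolation=cv2.INTER_CUBIC)[:600,:800]
b=cv2.resize(b,None,fx=3.75,fy=3.75,interpolation=cv2.INTER_CUBIC)
for im,x0,y0,s in((a,225,105,5),(b,170,95,3.75)):
    for v in range(0,400,10):
        if x0<v<x0+im.shape[1]/s:
            cv2.line(im,(int((v-x0)*s),0),(int((v-x0)*s),6),(0,0,255),1); cv2.putText(im,str(v),(int((v-x0)*s)-10,18),0,.35,(0,0,255))
        if y0<v<y0+im.shape[0]/s:
            cv2.line(im,(0,int((v-y0)*s)),(6,int((v-y0)*s)),(0,0,255),1); cv2.putText(im,str(v),(8,int((v-y0)*s)+4),0,.35,(0,0,255))
cv2.imwrite("pics/topc.png",a);cv2.imwrite("pics/sidec.png",b)
E
```

```text
(no output)
```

View pics/topc.png

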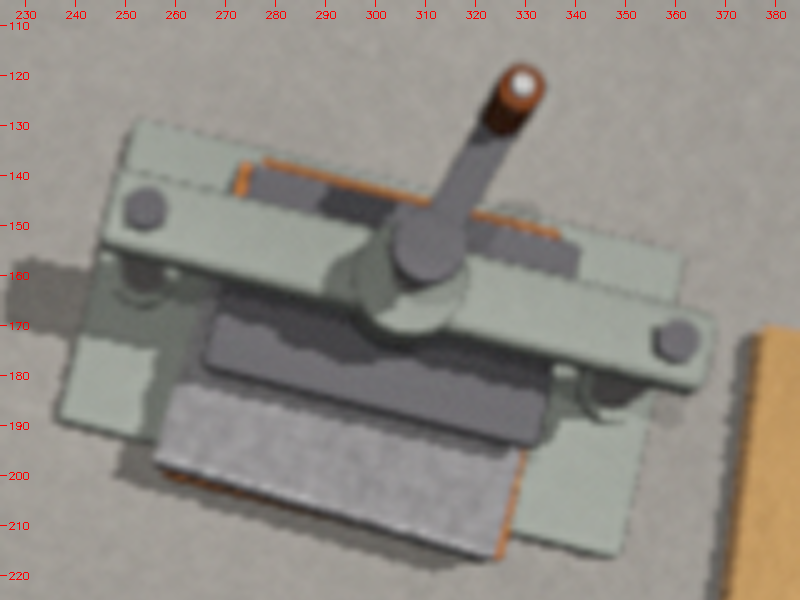

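View pics/sidec.png

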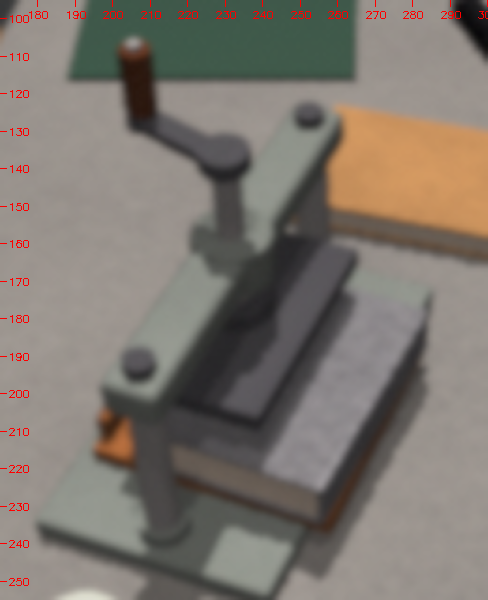

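```bash
cat > h.py <<'E'
import numpy as np, cv2, json
from scipy.spatial.transform import Rotation as R
from rig import readout, viewer, order, arm
C={n:viewer.camera_info(n) for n in("side","top")}
def ray(n,uv):
    c=C[n];K=np.array([[c['fx'],0,c['cx']],[0,c['fy'],c['cy']],[0,0,1]])
    x,y=cv2.undistortPoints(np.array([[uv]],float),K,np.array([c['k1'],0,0,0.]))[0,0]
    M=c['world_to_cam'];Rm=M[:3,:3];return -Rm.T@M[:3,3],Rm.T@np.array([x,-y,-1.])
def plane(n,uv,z):
    o,d=ray(n,uv);return o+d*(z-o[2])/d[2]
def tri(t,s):
    (o1,d1),(o2,d2)=ray("top",t),ray("side",s)
    a=np.linalg.lstsq(np.c_[d1,-d2],o2-o1,rcond=None)[0]
    p,q=o1+a[0]*d1,o2+a[1]*d2;return (p+q)/2,np.linalg.norm(p-q)
def pose():
    o=readout.get_obs();r=o['tool_rot'];return o,R.from_quat([r[1],r[2],r[3],r[0]])
E
python3 - <<'E'
from h import *
np.set_printoptions(precision=4,suppress=True)
L=tri((254,146.7),(207,191.5));Rr=tri((360.3,173),(252,126));H=tri((329.3,122),(206,107))
hub=tri((311,154),(230,134.5))
print("caps",L,Rr,"mid",(L[0]+Rr[0])/2,np.linalg.norm(L[0]-Rr[0]));print("handle top",H,"hub",hub)
for p in((237.5,189.5),(348.5,216),(361,156),(252,129)):print("base",plane("top",p,.02))
for p in((257,197.5),(324.5,217)):print("book front",plane("top",p,.073))
print("tri book", tri((257,197.5),(255.3,226)),tri((324.5,217),(284,173)))
print("jar",plane("top",(207,151),.085),"mug",plane("top",(189,200),.09),"ledger",plane("top",(375,171),.028))
for y in (L[0]-Rr[0],):print("yaw press",np.arctan2(-y[0],y[1]))
o,r=pose();print(r.as_matrix())
E
```

```text
caps (array([0.6288, 0.0329, 0.1992]), np.float64(0.0025406793652538334)) (array([ 0.5537, -0.2585,  0.1951]), np.float64(0.002863355681575302)) mid [ 0.5912 -0.1128  0.1972] 0.30087407064665334
handle top (array([ 0.6585, -0.1533,  0.329 ]), np.float64(0.0012341386727970451)) hub (array([ 0.5899, -0.1128,  0.2736]), np.float64(0.0016314427511078583))
base [0.5351 0.0828 0.02  ]
base [ 0.4489 -0.2594  0.02  ]
base [ 0.6378 -0.307   0.02  ]
base [0.7279 0.0356 0.02  ]
book front [0.5028 0.0238 0.073 ]
book front [ 0.4424 -0.1758  0.073 ]
tri book (array([0.5067, 0.0237, 0.0658]), np.float64(0.005810218724367891)) (array([ 0.4445, -0.173 ,  0.0906]), np.float64(0.00713072496090016))
jar [0.6431 0.1719 0.085 ] mug [0.4953 0.224  0.09  ] ledger [ 0.588 -0.347  0.028]
yaw press -0.25236753201537604
[[ 0.9287  0.3707 -0.0004]
 [ 0.3707 -0.9287  0.0016]
 [ 0.0002 -0.0016 -1.    ]]
```

Call:
step_arm:
  deltas:
    - {"offset":[0.44,-0.43,0],"angular":[0,0,0.36]}
    - {"offset":[1.25,-1.22,0],"angular":[0,0,1.02]}
    - {"offset":[2.14,-2.09,0],"angular":[0,0,1.74]}
    - {"offset":[3.03,-2.95,0],"angular":[0,0,2.46]}
    - {"offset":[3.91,-3.81,0],"angular":[0,0,3.19]}
    - {"offset":[4.8,-4.67,0],"angular":[0,0,3.91]}
    - {"offset":[5.68,-5.54,0],"angular":[0,0,4.63]}
    - {"offset":[6.49,-6.33,0],"angular":[0,0,5.29]}
    - {"offset":[7.08,-6.9,0],"angular":[0,0,5.77]}
    - {"offset":[7.38,-7.19,0],"angular":[0,0,6.01]}
  gripper: 94

```text
clock: 1.35
tcp_pos: [0.4228, -0.0612, 0.2052]
tool_rot: [-0.0, 0.992, -0.124, -0.0]
contact_force: [-0.5, 0.2, 0.2]
opening: 0.999
gripper_force: 0.0
```

Call:
step_arm:
  deltas:
    - {"offset":[0,0,0.4],"angular":[0,0,0]}
    - {"offset":[0,0,1.1],"angular":[0,0,0]}
    - {"offset":[0,0,1.9],"angular":[0,0,0]}
    - {"offset":[0,0,2.6],"angular":[0,0,0]}
    - {"offset":[0,0,2.95],"angular":[0,0,0]}
    - {"offset":[0,0,3.04],"angular":[0,0,0]}
    - {"offset":[0.1,0,3.04],"angular":[0,0,0]}
    - {"offset":[0.25,0,3.04],"angular":[0,0,0]}
    - {"offset":[0.4,0,3.04],"angular":[0,0,0]}
    - {"offset":[0.5,0,3.04],"angular":[0,0,0]}

```text
clock: 2.6
tcp_pos: [0.448, -0.0699, 0.0539]
tool_rot: [0.0, 0.992, -0.124, 0.001]
contact_force: [-0.3, -1.1, 0.3]
opening: 0.996
gripper_force: 0.0
```

```bash
python3 - <<'E'
from h import *
a=viewer.get_image("top")[105:235,225:385,::-1]; b=viewer.get_image("side")[125:255,180:300,::-1]
cv2.imwrite("pics/n1.png",np.hstack([cv2.resize(a,None,fx=2.8,fy=2.8,interpolation=2),cv2.resize(b,None,fx=2.8,fy=2.8,interpolation=2)]))
E
```

```text
(no output)
```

View pics/n1.png

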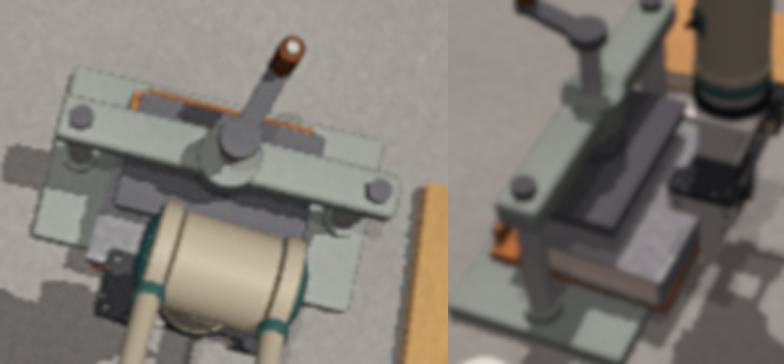

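Gripper is upright in front of the volume (left panel around (210,270)), platen clear above. Push slowly.

Call:
step_arm:
  deltas:
    - {"offset":[0.08,0,0],"angular":[0,0,0]}
    - {"offset":[0.16,0,0],"angular":[0,0,0]}
    - {"offset":[0.24,0,0],"angular":[0,0,0]}
    - {"offset":[0.32,0,0],"angular":[0,0,0]}
    - {"offset":[0.4,0,0],"angular":[0,0,0]}
    - {"offset":[0.48,0,0],"angular":[0,0,0]}
    - {"offset":[0.56,0,0],"angular":[0,0,0]}
    - {"offset":[0.64,0,0],"angular":[0,0,0]}
    - {"offset":[0.72,0,0],"angular":[0,0,0]}
    - {"offset":[0.8,0,0],"angular":[0,0,0]}

```text
clock: 3.95
tcp_pos: [0.4795, -0.0781, 0.0528]
tool_rot: [-0.001, 0.992, -0.124, -0.006]
contact_force: [-11.0, 1.0, 8.1]
opening: 1.002
gripper_force: 5.3
```

```bash
python3 - <<'E'
from h import *
np.set_printoptions(precision=3,suppress=True)
a=viewer.get_image("top")[105:235,225:385,::-1]; b=viewer.get_image("side")[125:255,180:300,::-1]
cv2.imwrite("pics/n2.png",np.hstack([cv2.resize(a,None,fx=2.8,fy=2.8,interpolation=2),cv2.resize(b,None,fx=2.8,fy=2.8,interpolation=2)]))
o,_=pose();print(o['tcp_pos'],o['contact_force'],o['moment'],o['tool_rot'],o['qd'],o['gripper_force'])
E
```

```text
[ 0.481 -0.078  0.053] [-6.865  0.964  5.339] [ 0.109  1.346 -0.037] [-0.     0.992 -0.124 -0.005] [ 0.001 -0.001  0.004 -0.003 -0.005  0.   ] 3.9231935888528824
```

View pics/n2.png

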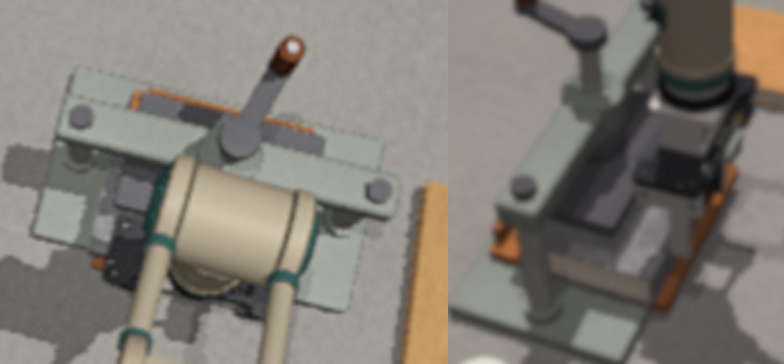

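The volume has slid in (pressing board strip is exposed before it at (100,265) and (690,270)); fingers stand before it, clear of the crosshead.

Call:
step_arm:
  deltas:
    - {"offset":[0.06,0,-0.02],"angular":[0,0,0]}
    - {"offset":[0.12,0,-0.02],"angular":[0,0,0]}
    - {"offset":[0.18,0,-0.02],"angular":[0,0,0]}
    - {"offset":[0.24,0,-0.02],"angular":[0,0,0]}
    - {"offset":[0.29,0,-0.02],"angular":[0,0,0]}
    - {"offset":[0.34,0,-0.02],"angular":[0,0,0]}
    - {"offset":[0.39,0,-0.02],"angular":[0,0,0]}
    - {"offset":[0.44,0,-0.02],"angular":[0,0,0]}
    - {"offset":[0.48,0,-0.02],"angular":[0,0,0]}
    - {"offset":[0.52,0,-0.02],"angular":[0,0,0]}

```text
clock: 5.3
tcp_pos: [0.5107, -0.0858, 0.0545]
tool_rot: [0.0, 0.992, -0.124, -0.0]
contact_force: [-4.3, 1.7, -1.4]
opening: 0.998
gripper_force: 2.0
```

Call:
step_arm:
  deltas:
    - {"offset":[0.01,0,0],"angular":[0,0,0]}
    - {"offset":[0.02,0,0],"angular":[0,0,0]}
    - {"offset":[0.03,0,0],"angular":[0,0,0]}
    - {"offset":[0.04,0,0],"angular":[0,0,0]}
    - {"offset":[0.05,0,0],"angular":[0,0,0]}
    - {"offset":[0.06,0,0],"angular":[0,0,0]}
    - {"offset":[0.07,0,0],"angular":[0,0,0]}
    - {"offset":[0.08,0,0],"angular":[0,0,0]}
    - {"offset":[0.09,0,0],"angular":[0,0,0]}
    - {"offset":[0.1,0,0],"angular":[0,0,0]}

```text
clock: 6.55
tcp_pos: [0.5109, -0.0858, 0.0545]
tool_rot: [-0.001, 0.992, -0.124, -0.005]
contact_force: [-12.1, 2.8, 7.3]
opening: 0.999
gripper_force: 6.5
```

Call:
step_arm:
  deltas:
    - {"offset":[0.01,0,-0.01],"angular":[0,0,0]}
    - {"offset":[0.02,0,-0.01],"angular":[0,0,0]}
    - {"offset":[0.03,0,-0.01],"angular":[0,0,0]}
    - {"offset":[0.04,0,-0.01],"angular":[0,0,0]}
    - {"offset":[0.05,0,-0.01],"angular":[0,0,0]}
    - {"offset":[0.06,0,-0.01],"angular":[0,0,0]}
    - {"offset":[0.06,0,-0.01],"angular":[0,0,0]}
    - {"offset":[0.06,0,-0.01],"angular":[0,0,0]}
    - {"offset":[0.06,0,-0.01],"angular":[0,0,0]}
    - {"offset":[0.06,0,-0.01],"angular":[0,0,0]}

```text
clock: 7.8
tcp_pos: [0.511, -0.0857, 0.0546]
tool_rot: [-0.001, 0.992, -0.125, -0.007]
contact_force: [-16.3, 3.5, 9.7]
opening: 1.001
gripper_force: 8.3
```

```bash
python3 - <<'E'
from h import *
o,_=pose();print(o['tcp_pos'],o['contact_force'],o['moment'],o['tool_rot'])
E
```

```text
[ 0.51098466 -0.08568265  0.05458163] [-16.29303679   3.50241588   9.67407414] [ 0.52152046  2.89321499 -0.34583554] [-0.001       0.99216565 -0.12470982 -0.00733356]
```

Call:
step_arm:
  deltas:
    - {"offset":[-0.3,0,0],"angular":[0,0,0]}
    - {"offset":[-0.8,0,0],"angular":[0,0,0]}
    - {"offset":[-1.4,0,0],"angular":[0,0,0]}
    - {"offset":[-1.6,0,-0.6],"angular":[0,0,0]}
    - {"offset":[-1.6,0,-1.6],"angular":[0,0,0]}
    - {"offset":[-1.6,0,-2.7],"angular":[0,0,0]}
    - {"offset":[-1.6,0,-3.8],"angular":[0,0,0]}
    - {"offset":[-1.6,0,-4.9],"angular":[0,0,0]}
    - {"offset":[-1.6,0,-5.8],"angular":[0,0,0]}
    - {"offset":[-1.6,0,-6.3],"angular":[0,0,0]}

```text
clock: 9.05
tcp_pos: [0.4438, -0.0689, 0.3742]
tool_rot: [0.001, 0.992, -0.124, 0.006]
contact_force: [-0.5, 0.7, -0.4]
opening: 1.002
gripper_force: 0.0
```

```bash
python3 - <<'E'
from h import *
a=viewer.get_image("top")[105:235,225:385,::-1]; b=viewer.get_image("side")[95:255,170:300,::-1]
cv2.imwrite("pics/n3.png",np.hstack([cv2.resize(a,(443,360),interpolation=2),cv2.resize(b,(325,360),interpolation=2)]))
E
```

```text
(no output)
```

View pics/n3.png

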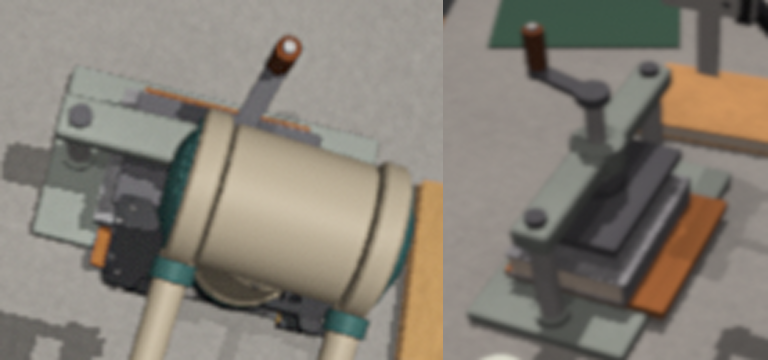

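The volume is in under the platen, and the bare board strip in front shows (690,250). I'll check squareness from that orange strip numerically.

```bash
python3 - <<'E'
from h import *
im=viewer.get_image("side")
h=cv2.cvtColor(im,cv2.COLOR_RGB2HSV)
m=((h[...,0]<16)&(h[...,1]>150)&(h[...,2]>90)).astype(np.uint8)
m[:, :200]=0; m[:150]=0;m[255:]=0;m[:,320:]=0
cs=max(cv2.findContours(m,0,1)[0],key=cv2.contourArea)
X=np.array([0.9692,-.2462,0]);Y=np.array([.2462,.9692,0]);O=np.array([.5905,-.1128,0])
P=np.array([plane("side",c[0]+0.0,.035)-O for c in cs]);px=P@X*1000;py=P@Y*1000
for y in range(-105,106,15):
    s=px[abs(py-y)<8]
    if len(s)>1:print(y,s.min().round(1),s.max().round(1))
print(cv2.contourArea(cs))
E
```

```text
-90 -118.4 -77.0
-75 -119.9 -77.2
-60 -120.0 -77.7
-45 -120.1 -77.9
-30 -120.2 -76.9
-15 -120.2 -77.3
0 -120.3 -77.6
15 -119.0 -76.8
30 -120.5 -77.0
45 -119.3 -77.5
60 -119.4 -77.9
75 -119.5 -76.9
90 -119.6 -77.4
105 -119.7 -76.6
696.0
```

Call:
step_arm:
  deltas:
    - {"offset":[0.3,0.04,0],"angular":[0,0,0]}
    - {"offset":[0.9,0.11,0],"angular":[0,0,0]}
    - {"offset":[1.7,0.21,0],"angular":[0,0,0]}
    - {"offset":[2.5,0.31,0],"angular":[0,0,0]}
    - {"offset":[3.3,0.41,0],"angular":[0,0,0]}
    - {"offset":[4.0,0.5,0],"angular":[0,0,0]}
    - {"offset":[4.45,0.56,0],"angular":[0,0,0]}
    - {"offset":[4.63,0.58,0],"angular":[0,0,0]}
    - {"offset":[4.63,0.58,0],"angular":[0,0,0]}
    - {"offset":[4.63,0.58,0],"angular":[0,0,0]}

```text
clock: 10.45
tcp_pos: [0.6576, -0.153, 0.37]
tool_rot: [-0.0, 0.992, -0.124, -0.0]
contact_force: [0.1, 0.3, 0.3]
opening: 1.001
gripper_force: 0.0
```

Call:
step_arm:
  deltas:
    - {"offset":[0,0,0.2],"angular":[0,0,0]}
    - {"offset":[0,0,0.5],"angular":[0,0,0]}
    - {"offset":[0,0,0.8],"angular":[0,0,0]}
    - {"offset":[0,0,1.1],"angular":[0,0,0]}
    - {"offset":[0,0,1.4],"angular":[0,0,0]}
    - {"offset":[0,0,1.6],"angular":[0,0,0]}
    - {"offset":[0,0,1.7],"angular":[0,0,0]}
    - {"offset":[0,0,1.7],"angular":[0,0,0]}
    - {"offset":[0,0,1.7],"angular":[0,0,0]}
    - {"offset":[0,0,1.7],"angular":[0,0,0]}

```text
clock: 11.7
tcp_pos: [0.6585, -0.1534, 0.2855]
tool_rot: [0.0, 0.992, -0.124, 0.001]
contact_force: [-0.2, -0.2, -0.6]
opening: 0.999
gripper_force: 0.0
```

Call:
step_arm:
  deltas:
    - {"offset":[0,0,0],"angular":[0,0,0]}
    - {"offset":[0,0,0],"angular":[0,0,0]}
    - {"offset":[0,0,0],"angular":[0,0,0]}
    - {"offset":[0,0,0],"angular":[0,0,0]}
    - {"offset":[0,0,0],"angular":[0,0,0]}
    - {"offset":[0,0,0],"angular":[0,0,0]}
    - {"offset":[0,0,0],"angular":[0,0,0]}
    - {"offset":[0,0,0],"angular":[0,0,0]}
    - {"offset":[0,0,0],"angular":[0,0,0]}
    - {"offset":[0,0,0],"angular":[0,0,0]}
  gripper: 20

```text
clock: 12.95
tcp_pos: [0.658, -0.1539, 0.285]
tool_rot: [0.001, 0.992, -0.125, -0.0]
contact_force: [-0.7, -1.8, -0.5]
opening: 0.261
gripper_force: 30.0
```

```bash
python3 - <<'E'
from h import *
o,_=pose();print(o['clock'],o['tcp_pos'],o['contact_force'],o['moment'],o['opening'],o['gripper_force'])
b=viewer.get_image("side")[75:195,150:300,::-1]
cv2.imwrite("pics/n4.png",cv2.resize(b,None,fx=3,fy=3,interpolation=2))
E
```

```text
12.95 [ 0.6580411  -0.15392868  0.28500726] [-0.71079759 -1.75823015 -0.54509504] [-0.31890423  0.14814168  0.01200115] 0.26059471430844044 29.999898076057434
```

View pics/n4.png

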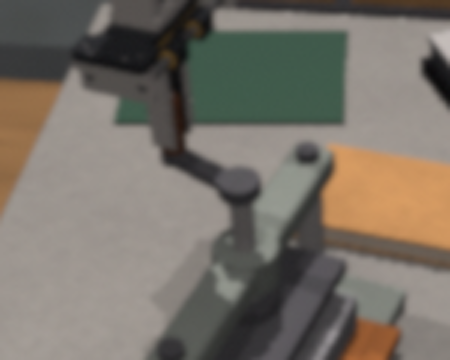

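The fingers hold the handle sleeve (opening 24.5 mm), tips clear of the crank arm (around (175,155)).

```bash
cat >> h.py <<'E'
def arc(t0,d,n=10,r=.08):
    t=t0+np.linspace(0,d,n+1)[1:]
    for a in t: print([round(v,3) for v in (r/.05*(np.cos(a)-np.cos(t0)),r/.05*(np.sin(a)-np.sin(t0)),.1273*(a-t0))])
E
python3 -c "
from h import *
arc(.3,1.0);print();arc(1.3,1.0)"
```

```text
[np.float64(-0.055), np.float64(0.15), np.float64(0.013)]
[np.float64(-0.124), np.float64(0.294), np.float64(0.025)]
[np.float64(-0.208), np.float64(0.431), np.float64(0.038)]
[np.float64(-0.305), np.float64(0.558), np.float64(0.051)]
[np.float64(-0.414), np.float64(0.675), np.float64(0.064)]
[np.float64(-0.534), np.float64(0.78), np.float64(0.076)]
[np.float64(-0.664), np.float64(0.874), np.float64(0.089)]
[np.float64(-0.803), np.float64(0.953), np.float64(0.102)]
[np.float64(-0.949), np.float64(1.018), np.float64(0.115)]
[np.float64(-1.101), np.float64(1.069), np.float64(0.127)]

[np.float64(-0.156), np.float64(0.035), np.float64(0.013)]
[np.float64(-0.315), np.float64(0.054), np.float64(0.025)]
[np.float64(-0.475), np.float64(0.058), np.float64(0.038)]
[np.float64(-0.634), np.float64(0.045), np.float64(0.051)]
[np.float64(-0.792), np.float64(0.016), np.float64(0.064)]
[np.float64(-0.945), np.float64(-0.028), np.float64(0.076)]
[np.float64(-1.094), np.float64(-0.087), np.float64(0.089)]
[np.float64(-1.236), np.float64(-0.161), np.float64(0.102)]
[np.float64(-1.37), np.float64(-0.248), np.float64(0.115)]
[np.float64(-1.494), np.float64(-0.349), np.float64(0.127)]
```

Call:
step_arm:
  deltas:
    - {"offset":[-0.055,0.15,0.013],"angular":[0,0,0]}
    - {"offset":[-0.124,0.294,0.025],"angular":[0,0,0]}
    - {"offset":[-0.208,0.431,0.038],"angular":[0,0,0]}
    - {"offset":[-0.305,0.558,0.051],"angular":[0,0,0]}
    - {"offset":[-0.414,0.675,0.064],"angular":[0,0,0]}
    - {"offset":[-0.534,0.78,0.076],"angular":[0,0,0]}
    - {"offset":[-0.664,0.874,0.089],"angular":[0,0,0]}
    - {"offset":[-0.803,0.953,0.102],"angular":[0,0,0]}
    - {"offset":[-0.949,1.018,0.115],"angular":[0,0,0]}
    - {"offset":[-1.101,1.069,0.127],"angular":[0,0,0]}

```text
clock: 14.25
tcp_pos: [0.5959, -0.1925, 0.279]
tool_rot: [0.0, 0.992, -0.124, 0.005]
contact_force: [8.4, -2.4, -3.0]
opening: 0.265
gripper_force: 30.0
```

```bash
cat >> h.py <<'E'
X=np.array([0.9692,-.2462,0]);Y=np.array([.2462,.9692,0]);O=np.array([.5905,-.1128,0])
def st():
    o,r=pose();p=o['tcp_pos']-O;a,b=p@X,-p@Y;th=np.arctan2(b,a)%(2*np.pi);f=o['contact_force']
    fa,fb=f@X,-f@Y
    print("th %.3f r %.4f z %.4f | Ft %.2f Fr %.2f Fz %.2f clock %.2f"%(th,np.hypot(a,b),p[2],-(-np.sin(th)*fa+np.cos(th)*fb),np.cos(th)*fa+np.sin(th)*fb,f[2],o['clock']),o['moment'].round(2),o['tool_rot'].round(3))
E
python3 -c "
from h import *
st()"
```

```text
th 1.254 r 0.0798 z 0.2790 | Ft 8.26 Fr 3.00 Fz -3.04 clock 14.25 [-0.39 -1.3   0.01] [ 0.     0.992 -0.124  0.005]
```

Call:
step_arm:
  deltas:
    - {"offset":[-0.156,0.035,0.013],"angular":[0,0,0]}
    - {"offset":[-0.315,0.054,0.025],"angular":[0,0,0]}
    - {"offset":[-0.475,0.058,0.038],"angular":[0,0,0]}
    - {"offset":[-0.634,0.045,0.051],"angular":[0,0,0]}
    - {"offset":[-0.792,0.016,0.064],"angular":[0,0,0]}
    - {"offset":[-0.945,-0.028,0.076],"angular":[0,0,0]}
    - {"offset":[-1.094,-0.087,0.089],"angular":[0,0,0]}
    - {"offset":[-1.236,-0.161,0.102],"angular":[0,0,0]}
    - {"offset":[-1.37,-0.248,0.115],"angular":[0,0,0]}
    - {"offset":[-1.494,-0.349,0.127],"angular":[0,0,0]}

```text
clock: 15.5
tcp_pos: [0.5248, -0.1599, 0.2724]
tool_rot: [0.003, 0.992, -0.125, 0.002]
contact_force: [2.3, -9.3, -2.7]
opening: 0.261
gripper_force: 30.0
```

```bash
python3 -c "
from h import *
st()
for k in range(8): print('from',2.3+.25*k); arc(2.3+.25*k,.25)"|sed 's/np.float64(\([^)]*\))/\1/g'
```

```text
th 2.271 r 0.0808 z 0.2724 | Ft 8.86 Fr 3.54 Fz -2.73 clock 15.50 [-1.3  -0.36 -0.02] [ 0.003  0.992 -0.125  0.002]
from 2.3
[-0.029, -0.027, 0.003]
[-0.058, -0.055, 0.006]
[-0.086, -0.083, 0.01]
[-0.114, -0.112, 0.013]
[-0.14, -0.142, 0.016]
[-0.166, -0.173, 0.019]
[-0.191, -0.204, 0.022]
[-0.216, -0.236, 0.025]
[-0.239, -0.268, 0.029]
[-0.262, -0.301, 0.032]
from 2.55
[-0.022, -0.033, 0.003]
[-0.043, -0.067, 0.006]
[-0.063, -0.102, 0.01]
[-0.082, -0.137, 0.013]
[-0.101, -0.173, 0.016]
[-0.118, -0.208, 0.019]
[-0.135, -0.245, 0.022]
[-0.151, -0.282, 0.025]
[-0.166, -0.319, 0.029]
[-0.179, -0.356, 0.032]
from 2.8
[-0.013, -0.038, 0.003]
[-0.025, -0.076, 0.006]
[-0.036, -0.114, 0.01]
[-0.046, -0.153, 0.013]
[-0.055, -0.192, 0.016]
[-0.063, -0.231, 0.019]
[-0.07, -0.271, 0.022]
[-0.076, -0.31, 0.025]
[-0.082, -0.35, 0.029]
[-0.086, -0.39, 0.032]
from 3.05
[-0.003, -0.04, 0.003]
[-0.005, -0.08, 0.006]
[-0.006, -0.12, 0.01]
[-0.007, -0.16, 0.013]
[-0.006, -0.2, 0.016]
[-0.004, -0.24, 0.019]
[-0.001, -0.28, 0.022]
[0.003, -0.319, 0.025]
[0.008, -0.359, 0.029]
[0.013, -0.399, 0.032]
from 3
[... 238 characters left out ...]
.55
[0.016, -0.037, 0.003]
[0.034, -0.073, 0.006]
[0.052, -0.108, 0.01]
[0.071, -0.143, 0.013]
[0.091, -0.178, 0.016]
[0.111, -0.212, 0.019]
[0.133, -0.246, 0.022]
[0.156, -0.279, 0.025]
[0.179, -0.312, 0.029]
[0.203, -0.344, 0.032]
from 3.8
[0.025, -0.031, 0.003]
[0.051, -0.062, 0.006]
[0.077, -0.092, 0.01]
[0.104, -0.121, 0.013]
[0.132, -0.15, 0.016]
[0.161, -0.178, 0.019]
[0.19, -0.205, 0.022]
[0.22, -0.232, 0.025]
[0.25, -0.258, 0.029]
[0.282, -0.283, 0.032]
from 4.05
[0.032, -0.024, 0.003]
[0.064, -0.048, 0.006]
[0.097, -0.07, 0.01]
[0.131, -0.092, 0.013]
[0.165, -0.113, 0.016]
[0.2, -0.133, 0.019]
[0.235, -0.152, 0.022]
[0.27, -0.17, 0.025]
[0.306, -0.188, 0.029]
[0.343, -0.204, 0.032]
```

Call:
step_arm:
  deltas:
    - {"offset":[-0.029,-0.027,0.003],"angular":[0,0,0]}
    - {"offset":[-0.058,-0.055,0.006],"angular":[0,0,0]}
    - {"offset":[-0.086,-0.083,0.01],"angular":[0,0,0]}
    - {"offset":[-0.114,-0.112,0.013],"angular":[0,0,0]}
    - {"offset":[-0.14,-0.142,0.016],"angular":[0,0,0]}
    - {"offset":[-0.166,-0.173,0.019],"angular":[0,0,0]}
    - {"offset":[-0.191,-0.204,0.022],"angular":[0,0,0]}
    - {"offset":[-0.216,-0.236,0.025],"angular":[0,0,0]}
    - {"offset":[-0.239,-0.268,0.029],"angular":[0,0,0]}
    - {"offset":[-0.262,-0.301,0.032],"angular":[0,0,0]}

```text
clock: 16.75
tcp_pos: [0.515, -0.1419, 0.2708]
tool_rot: [0.003, 0.992, -0.125, 0.001]
contact_force: [0.6, -8.9, -0.9]
opening: 0.263
gripper_force: 30.0
```

```bash
python3 -c "
from h import *
st()"
```

```text
th 2.525 r 0.0809 z 0.2708 | Ft 8.46 Fr 2.67 Fz -0.92 clock 16.75 [-1.28 -0.01 -0.01] [ 0.003  0.992 -0.125  0.001]
```

Call:
step_arm:
  deltas:
    - {"offset":[-0.022,-0.033,0.003],"angular":[0,0,0]}
    - {"offset":[-0.043,-0.067,0.006],"angular":[0,0,0]}
    - {"offset":[-0.063,-0.102,0.01],"angular":[0,0,0]}
    - {"offset":[-0.082,-0.137,0.013],"angular":[0,0,0]}
    - {"offset":[-0.101,-0.173,0.016],"angular":[0,0,0]}
    - {"offset":[-0.118,-0.208,0.019],"angular":[0,0,0]}
    - {"offset":[-0.135,-0.245,0.022],"angular":[0,0,0]}
    - {"offset":[-0.151,-0.282,0.025],"angular":[0,0,0]}
    - {"offset":[-0.166,-0.319,0.029],"angular":[0,0,0]}
    - {"offset":[-0.179,-0.356,0.032],"angular":[0,0,0]}

```text
clock: 18.0
tcp_pos: [0.51, -0.1222, 0.2692]
tool_rot: [0.003, 0.992, -0.125, 0.0]
contact_force: [-1.6, -8.8, -1.2]
opening: 0.259
gripper_force: 30.0
```

```bash
python3 -c "
from h import *
st()"
```

```text
th 2.777 r 0.0810 z 0.2692 | Ft 8.51 Fr 2.61 Fz -1.23 clock 18.00 [-1.21  0.18 -0.06] [ 0.003  0.992 -0.125  0.   ]
```

Steady 8.5 N baseline. Continue.

Call:
step_arm:
  deltas:
    - {"offset":[-0.013,-0.038,0.003],"angular":[0,0,0]}
    - {"offset":[-0.025,-0.076,0.006],"angular":[0,0,0]}
    - {"offset":[-0.036,-0.114,0.01],"angular":[0,0,0]}
    - {"offset":[-0.046,-0.153,0.013],"angular":[0,0,0]}
    - {"offset":[-0.055,-0.192,0.016],"angular":[0,0,0]}
    - {"offset":[-0.063,-0.231,0.019],"angular":[0,0,0]}
    - {"offset":[-0.07,-0.271,0.022],"angular":[0,0,0]}
    - {"offset":[-0.076,-0.31,0.025],"angular":[0,0,0]}
    - {"offset":[-0.082,-0.35,0.029],"angular":[0,0,0]}
    - {"offset":[-0.086,-0.39,0.032],"angular":[0,0,0]}

```text
clock: 19.25
tcp_pos: [0.5102, -0.102, 0.2675]
tool_rot: [0.003, 0.992, -0.125, -0.0]
contact_force: [-2.7, -8.7, -0.0]
opening: 0.261
gripper_force: 30.0
```

```bash
python3 -c "
from h import *
st()"
```

```text
th 3.027 r 0.0811 z 0.2675 | Ft 9.01 Fr 1.51 Fz -0.04 clock 19.25 [-1.17  0.25  0.01] [ 0.003  0.992 -0.125 -0.   ]
```

Call:
step_arm:
  deltas:
    - {"offset":[-0.003,-0.04,0.003],"angular":[0,0,0]}
    - {"offset":[-0.005,-0.08,0.006],"angular":[0,0,0]}
    - {"offset":[-0.006,-0.12,0.01],"angular":[0,0,0]}
    - {"offset":[-0.007,-0.16,0.013],"angular":[0,0,0]}
    - {"offset":[-0.006,-0.2,0.016],"angular":[0,0,0]}
    - {"offset":[-0.004,-0.24,0.019],"angular":[0,0,0]}
    - {"offset":[-0.001,-0.28,0.022],"angular":[0,0,0]}
    - {"offset":[0.003,-0.319,0.025],"angular":[0,0,0]}
    - {"offset":[0.008,-0.359,0.029],"angular":[0,0,0]}
    - {"offset":[0.013,-0.399,0.032],"angular":[0,0,0]}

```text
clock: 20.5
tcp_pos: [0.5153, -0.0827, 0.2659]
tool_rot: [0.003, 0.992, -0.125, -0.001]
contact_force: [-3.5, -7.9, 0.2]
opening: 0.26
gripper_force: 30.0
```

```bash
python3 -c "
from h import *
st()"
```

```text
th 3.274 r 0.0810 z 0.2659 | Ft 8.64 Fr 0.34 Fz 0.20 clock 20.50 [-1.18  0.44 -0.04] [ 0.003  0.992 -0.125 -0.001]
```

Call:
step_arm:
  deltas:
    - {"offset":[0.007,-0.039,0.003],"angular":[0,0,0]}
    - {"offset":[0.015,-0.079,0.006],"angular":[0,0,0]}
    - {"offset":[0.023,-0.118,0.01],"angular":[0,0,0]}
    - {"offset":[0.033,-0.156,0.013],"angular":[0,0,0]}
    - {"offset":[0.044,-0.195,0.016],"angular":[0,0,0]}
    - {"offset":[0.055,-0.233,0.019],"angular":[0,0,0]}
    - {"offset":[0.068,-0.271,0.022],"angular":[0,0,0]}
    - {"offset":[0.082,-0.309,0.025],"angular":[0,0,0]}
    - {"offset":[0.096,-0.346,0.029],"angular":[0,0,0]}
    - {"offset":[0.112,-0.383,0.032],"angular":[0,0,0]}

```text
clock: 21.75
tcp_pos: [0.525, -0.0653, 0.2644]
tool_rot: [0.003, 0.992, -0.125, -0.001]
contact_force: [-4.3, -7.0, 0.3]
opening: 0.263
gripper_force: 30.0
```

```bash
python3 -c "
from h import *
st()"
```

```text
th 3.520 r 0.0809 z 0.2644 | Ft 8.16 Fr -0.60 Fz 0.35 clock 21.75 [-1.12  0.58 -0.04] [ 0.003  0.992 -0.125 -0.001]
```

Call:
step_arm:
  deltas:
    - {"offset":[0.016,-0.037,0.003],"angular":[0,0,0]}
    - {"offset":[0.034,-0.073,0.006],"angular":[0,0,0]}
    - {"offset":[0.052,-0.108,0.01],"angular":[0,0,0]}
    - {"offset":[0.071,-0.143,0.013],"angular":[0,0,0]}
    - {"offset":[0.091,-0.178,0.016],"angular":[0,0,0]}
    - {"offset":[0.111,-0.212,0.019],"angular":[0,0,0]}
    - {"offset":[0.133,-0.246,0.022],"angular":[0,0,0]}
    - {"offset":[0.156,-0.279,0.025],"angular":[0,0,0]}
    - {"offset":[0.179,-0.312,0.029],"angular":[0,0,0]}
    - {"offset":[0.203,-0.344,0.032],"angular":[0,0,0]}

```text
clock: 23.0
tcp_pos: [0.5385, -0.051, 0.2628]
tool_rot: [0.003, 0.992, -0.125, -0.002]
contact_force: [-4.0, -6.6, 1.5]
opening: 0.265
gripper_force: 30.0
```

```bash
python3 -c "
from h import *
st()"
```

```text
th 3.765 r 0.0808 z 0.2628 | Ft 7.27 Fr -2.51 Fz 1.53 clock 23.00 [-1.01  0.71 -0.03] [ 0.003  0.992 -0.125 -0.002]
```

Call:
step_arm:
  deltas:
    - {"offset":[0.025,-0.031,0.003],"angular":[0,0,0]}
    - {"offset":[0.051,-0.062,0.006],"angular":[0,0,0]}
    - {"offset":[0.077,-0.092,0.01],"angular":[0,0,0]}
    - {"offset":[0.104,-0.121,0.013],"angular":[0,0,0]}
    - {"offset":[0.132,-0.15,0.016],"angular":[0,0,0]}
    - {"offset":[0.161,-0.178,0.019],"angular":[0,0,0]}
    - {"offset":[0.19,-0.205,0.022],"angular":[0,0,0]}
    - {"offset":[0.22,-0.232,0.025],"angular":[0,0,0]}
    - {"offset":[0.25,-0.258,0.029],"angular":[0,0,0]}
    - {"offset":[0.282,-0.283,0.032],"angular":[0,0,0]}

```text
clock: 24.25
tcp_pos: [0.5551, -0.0405, 0.2612]
tool_rot: [0.002, 0.992, -0.125, -0.002]
contact_force: [-5.2, -6.7, 2.5]
opening: 0.262
gripper_force: 30.0
```

```bash
python3 -c "
from h import *
st()"
```

```text
th 4.009 r 0.0805 z 0.2612 | Ft 7.57 Fr -3.71 Fz 2.51 clock 24.25 [-0.97  0.88  0.01] [ 0.002  0.992 -0.125 -0.002]
```

Call:
step_arm:
  deltas:
    - {"offset":[0.032,-0.024,0.003],"angular":[0,0,0]}
    - {"offset":[0.064,-0.048,0.006],"angular":[0,0,0]}
    - {"offset":[0.097,-0.07,0.01],"angular":[0,0,0]}
    - {"offset":[0.131,-0.092,0.013],"angular":[0,0,0]}
    - {"offset":[0.165,-0.113,0.016],"angular":[0,0,0]}
    - {"offset":[0.2,-0.133,0.019],"angular":[0,0,0]}
    - {"offset":[0.235,-0.152,0.022],"angular":[0,0,0]}
    - {"offset":[0.27,-0.17,0.025],"angular":[0,0,0]}
    - {"offset":[0.306,-0.188,0.029],"angular":[0,0,0]}
    - {"offset":[0.343,-0.204,0.032],"angular":[0,0,0]}

```text
clock: 25.5
tcp_pos: [0.5737, -0.0343, 0.2596]
tool_rot: [0.002, 0.992, -0.125, -0.003]
contact_force: [-7.0, -4.4, 3.0]
opening: 0.263
gripper_force: 30.0
```

```bash
python3 -c "
from h import *
st()
for k in range(8): print('from',4.3+.25*k); arc(4.3+.25*k,.25)"|sed 's/np.float64(\([^)]*\))/\1/g'
```

```text
th 4.252 r 0.0803 z 0.2596 | Ft 7.77 Fr -2.85 Fz 3.04 clock 25.50 [-0.7   1.11 -0.01] [ 0.002  0.992 -0.125 -0.003]
from 4.3
[0.037, -0.016, 0.003]
[0.074, -0.03, 0.006]
[0.112, -0.044, 0.01]
[0.15, -0.057, 0.013]
[0.188, -0.069, 0.016]
[0.226, -0.079, 0.019]
[0.265, -0.089, 0.022]
[0.304, -0.098, 0.025]
[0.343, -0.106, 0.029]
[0.383, -0.113, 0.032]
from 4.55
[0.04, -0.006, 0.003]
[0.079, -0.011, 0.006]
[0.119, -0.015, 0.01]
[0.159, -0.018, 0.013]
[0.199, -0.02, 0.016]
[0.239, -0.021, 0.019]
[0.279, -0.021, 0.022]
[0.319, -0.02, 0.025]
[0.359, -0.018, 0.029]
[0.399, -0.015, 0.032]
from 4.8
[0.04, 0.004, 0.003]
[0.079, 0.009, 0.006]
[0.119, 0.015, 0.01]
[0.158, 0.022, 0.013]
[0.198, 0.03, 0.016]
[0.237, 0.039, 0.019]
[0.275, 0.049, 0.022]
[0.314, 0.06, 0.025]
[0.352, 0.071, 0.029]
[0.39, 0.084, 0.032]
from 5.05
[0.038, 0.014, 0.003]
[0.075, 0.028, 0.006]
[0.112, 0.044, 0.01]
[0.148, 0.06, 0.013]
[0.184, 0.078, 0.016]
[0.22, 0.096, 0.019]
[0.255, 0.115, 0.022]
[0.289, 0.135, 0.025]
[0.323, 0.156, 0.029]
[0.357, 0.178, 0.032]
from 5.3
[0.033, 0.023, 0.003]
[0.065, 0.046, 0.006]
[0.097, 0.07, 0.01]
[0.129, 0.095, 0.013]
[0.159, 0.121, 0.016]
[0.189, 0.148, 0.019]
[0.218, 0.175, 0.022]
[0.247, 0.203, 0.025]
[0.275, 0.231, 0.029]
[0.302, 0.261, 0.032]
from 5.55
[0.026, 0.03, 0.003]
[0.052, 0.061, 0.006]
[0.077, 0.092, 0.01]
[0.101, 0.124, 0.013]
[0.124, 0.157, 0.016]
[0.147, 0.19, 0.019]
[0.168, 0.223, 0.022]
[0.189, 0.258, 0.025]
[0.209, 0.292, 0.029]
[0.228, 0.327, 0.032]
from 5.8
[0.018, 0.036, 0.003]
[0.035, 0.072, 0.006]
[0.052, 0.108, 0.01]
[0.067, 0.145, 0.013]
[0.082, 0.182, 0.016]
[0.095, 0.22, 0.019]
[0.108, 0.258, 0.022]
[0.119, 0.296, 0.025]
[0.13, 0.335, 0.029]
[0.14, 0.374, 0.032]
from 6.05
[0.009, 0.039, 0.003]
[0.017, 0.078, 0.006]
[0.023, 0.118, 0.01]
[0.029, 0.157, 0.013]
[0.034, 0.197, 0.016]
[0.038, 0.237, 0.019]
[0.041, 0.277, 0.022]
[0.042, 0.317, 0.025]
[0.043, 0.357, 0.029]
[0.043, 0.397, 0.032]
```

Call:
step_arm:
  deltas:
    - {"offset":[0.037,-0.016,0.003],"angular":[0,0,0]}
    - {"offset":[0.074,-0.03,0.006],"angular":[0,0,0]}
    - {"offset":[0.112,-0.044,0.01],"angular":[0,0,0]}
    - {"offset":[0.15,-0.057,0.013],"angular":[0,0,0]}
    - {"offset":[0.188,-0.069,0.016],"angular":[0,0,0]}
    - {"offset":[0.226,-0.079,0.019],"angular":[0,0,0]}
    - {"offset":[0.265,-0.089,0.022],"angular":[0,0,0]}
    - {"offset":[0.304,-0.098,0.025],"angular":[0,0,0]}
    - {"offset":[0.343,-0.106,0.029],"angular":[0,0,0]}
    - {"offset":[0.383,-0.113,0.032],"angular":[0,0,0]}

```text
clock: 26.75
tcp_pos: [0.5931, -0.0328, 0.2581]
tool_rot: [0.001, 0.992, -0.125, -0.004]
contact_force: [-7.7, -3.3, 4.1]
opening: 0.258
gripper_force: 30.0
```

```bash
python3 -c "
from h import *
st()"
```

```text
th 4.496 r 0.0800 z 0.2581 | Ft 7.55 Fr -3.54 Fz 4.09 clock 26.75 [-0.51  1.2  -0.03] [ 0.001  0.992 -0.125 -0.004]
```

Call:
step_arm:
  deltas:
    - {"offset":[0.04,-0.006,0.003],"angular":[0,0,0]}
    - {"offset":[0.079,-0.011,0.006],"angular":[0,0,0]}
    - {"offset":[0.119,-0.015,0.01],"angular":[0,0,0]}
    - {"offset":[0.159,-0.018,0.013],"angular":[0,0,0]}
    - {"offset":[0.199,-0.02,0.016],"angular":[0,0,0]}
    - {"offset":[0.239,-0.021,0.019],"angular":[0,0,0]}
    - {"offset":[0.279,-0.021,0.022],"angular":[0,0,0]}
    - {"offset":[0.319,-0.02,0.025],"angular":[0,0,0]}
    - {"offset":[0.359,-0.018,0.029],"angular":[0,0,0]}
    - {"offset":[0.399,-0.015,0.032],"angular":[0,0,0]}

```text
clock: 28.0
tcp_pos: [0.6103, -0.0355, 0.2567]
tool_rot: [0.0, 0.992, -0.124, -0.006]
contact_force: [-13.0, -1.0, 7.3]
opening: 0.263
gripper_force: 30.0
```

```bash
python3 -c "
from h import *
st()"
```

```text
th 4.714 r 0.0798 z 0.2567 | Ft 12.37 Fr -4.21 Fz 7.26 clock 28.00 [-0.03  2.02 -0.05] [ 0.     0.992 -0.124 -0.006]
```

Touch felt: 7.6 → 12.4 N between θ = 4.50 and 4.71; touch ≈ 4.51, so the goal is ≈ 6.07.

Call:
step_arm:
  deltas:
    - {"offset":[0.04,0.004,0.003],"angular":[0,0,0]}
    - {"offset":[0.079,0.009,0.006],"angular":[0,0,0]}
    - {"offset":[0.119,0.015,0.01],"angular":[0,0,0]}
    - {"offset":[0.158,0.022,0.013],"angular":[0,0,0]}
    - {"offset":[0.198,0.03,0.016],"angular":[0,0,0]}
    - {"offset":[0.237,0.039,0.019],"angular":[0,0,0]}
    - {"offset":[0.275,0.049,0.022],"angular":[0,0,0]}
    - {"offset":[0.314,0.06,0.025],"angular":[0,0,0]}
    - {"offset":[0.352,0.071,0.029],"angular":[0,0,0]}
    - {"offset":[0.39,0.084,0.032],"angular":[0,0,0]}

```text
clock: 29.25
tcp_pos: [0.628, -0.0426, 0.2552]
tool_rot: [-0.001, 0.992, -0.124, -0.006]
contact_force: [-13.8, 2.8, 6.9]
opening: 0.259
gripper_force: 30.0
```

```bash
python3 -c "
from h import *
st()"
```

```text
th 4.955 r 0.0796 z 0.2552 | Ft 13.46 Fr -4.02 Fz 6.88 clock 29.25 [0.49 2.05 0.03] [-0.001  0.992 -0.124 -0.006]
```

Call:
step_arm:
  deltas:
    - {"offset":[0.038,0.014,0.003],"angular":[0,0,0]}
    - {"offset":[0.075,0.028,0.006],"angular":[0,0,0]}
    - {"offset":[0.112,0.044,0.01],"angular":[0,0,0]}
    - {"offset":[0.148,0.06,0.013],"angular":[0,0,0]}
    - {"offset":[0.184,0.078,0.016],"angular":[0,0,0]}
    - {"offset":[0.22,0.096,0.019],"angular":[0,0,0]}
    - {"offset":[0.255,0.115,0.022],"angular":[0,0,0]}
    - {"offset":[0.289,0.135,0.025],"angular":[0,0,0]}
    - {"offset":[0.323,0.156,0.029],"angular":[0,0,0]}
    - {"offset":[0.357,0.178,0.032],"angular":[0,0,0]}

```text
clock: 30.5
tcp_pos: [0.6435, -0.0538, 0.2537]
tool_rot: [-0.003, 0.992, -0.124, -0.006]
contact_force: [-11.7, 7.4, 6.2]
opening: 0.264
gripper_force: 30.0
```

```bash
python3 -c "
from h import *
st()"
```

```text
th 5.195 r 0.0793 z 0.2537 | Ft 13.59 Fr -2.31 Fz 6.24 clock 30.50 [ 1.02  1.94 -0.01] [-0.003  0.992 -0.124 -0.006]
```

Call:
step_arm:
  deltas:
    - {"offset":[0.033,0.023,0.003],"angular":[0,0,0]}
    - {"offset":[0.065,0.046,0.006],"angular":[0,0,0]}
    - {"offset":[0.097,0.07,0.01],"angular":[0,0,0]}
    - {"offset":[0.129,0.095,0.013],"angular":[0,0,0]}
    - {"offset":[0.159,0.121,0.016],"angular":[0,0,0]}
    - {"offset":[0.189,0.148,0.019],"angular":[0,0,0]}
    - {"offset":[0.218,0.175,0.022],"angular":[0,0,0]}
    - {"offset":[0.247,0.203,0.025],"angular":[0,0,0]}
    - {"offset":[0.275,0.231,0.029],"angular":[0,0,0]}
    - {"offset":[0.302,0.261,0.032],"angular":[0,0,0]}

```text
clock: 31.75
tcp_pos: [0.6559, -0.0683, 0.2522]
tool_rot: [-0.005, 0.992, -0.123, -0.005]
contact_force: [-9.8, 9.6, 7.1]
opening: 0.26
gripper_force: 30.0
```

```bash
python3 -c "
from h import *
st()"
```

```text
th 5.437 r 0.0791 z 0.2522 | Ft 13.41 Fr -2.70 Fz 7.05 clock 31.75 [1.57 1.62 0.  ] [-0.005  0.992 -0.123 -0.005]
```

Call:
step_arm:
  deltas:
    - {"offset":[0.026,0.03,0.003],"angular":[0,0,0]}
    - {"offset":[0.052,0.061,0.006],"angular":[0,0,0]}
    - {"offset":[0.077,0.092,0.01],"angular":[0,0,0]}
    - {"offset":[0.101,0.124,0.013],"angular":[0,0,0]}
    - {"offset":[0.124,0.157,0.016],"angular":[0,0,0]}
    - {"offset":[0.147,0.19,0.019],"angular":[0,0,0]}
    - {"offset":[0.168,0.223,0.022],"angular":[0,0,0]}
    - {"offset":[0.189,0.258,0.025],"angular":[0,0,0]}
    - {"offset":[0.209,0.292,0.029],"angular":[0,0,0]}
    - {"offset":[0.228,0.327,0.032],"angular":[0,0,0]}

```text
clock: 33.0
tcp_pos: [0.6645, -0.0852, 0.2507]
tool_rot: [-0.006, 0.992, -0.123, -0.004]
contact_force: [-7.1, 13.4, 6.1]
opening: 0.261
gripper_force: 30.0
```

```bash
python3 -c "
from h import *
st()
arc(5.8,.37)"|sed 's/np.float64(\([^)]*\))/\1/g'
```

```text
th 5.678 r 0.0790 z 0.2507 | Ft 15.05 Fr -1.92 Fz 6.15 clock 33.00 [ 2.    1.13 -0.03] [-0.006  0.992 -0.123 -0.004]
[0.027, 0.053, 0.005]
[0.051, 0.107, 0.009]
[0.074, 0.162, 0.014]
[0.094, 0.217, 0.019]
[0.113, 0.273, 0.024]
[0.129, 0.33, 0.028]
[0.143, 0.388, 0.033]
[0.155, 0.446, 0.038]
[0.165, 0.504, 0.042]
[0.173, 0.563, 0.047]
```

Call:
step_arm:
  deltas:
    - {"offset":[0.027,0.053,0.005],"angular":[0,0,0]}
    - {"offset":[0.051,0.107,0.009],"angular":[0,0,0]}
    - {"offset":[0.074,0.162,0.014],"angular":[0,0,0]}
    - {"offset":[0.094,0.217,0.019],"angular":[0,0,0]}
    - {"offset":[0.113,0.273,0.024],"angular":[0,0,0]}
    - {"offset":[0.129,0.33,0.028],"angular":[0,0,0]}
    - {"offset":[0.143,0.388,0.033],"angular":[0,0,0]}
    - {"offset":[0.155,0.446,0.038],"angular":[0,0,0]}
    - {"offset":[0.165,0.504,0.042],"angular":[0,0,0]}
    - {"offset":[0.173,0.563,0.047],"angular":[0,0,0]}

```text
clock: 34.25
tcp_pos: [0.6694, -0.1132, 0.2485]
tool_rot: [-0.008, 0.992, -0.122, -0.0]
contact_force: [0.0, 15.1, 3.1]
opening: 0.263
gripper_force: 30.0
```

```bash
python3 -c "
from h import *
st()"
```

```text
th 6.039 r 0.0789 z 0.2485 | Ft 15.05 Fr -0.07 Fz 3.13 clock 34.25 [2.46 0.06 0.05] [-0.008  0.992 -0.122 -0.   ]
```

Call:
step_arm:
  deltas:
    - {"offset":[0.002,0.02,0.001],"angular":[0,0,0]}
    - {"offset":[0.004,0.04,0.003],"angular":[0,0,0]}
    - {"offset":[0.005,0.05,0.004],"angular":[0,0,0]}
    - {"offset":[0.005,0.05,0.004],"angular":[0,0,0]}
    - {"offset":[0.005,0.05,0.004],"angular":[0,0,0]}
    - {"offset":[0.005,0.05,0.004],"angular":[0,0,0]}
    - {"offset":[0.005,0.05,0.004],"angular":[0,0,0]}
    - {"offset":[0.005,0.05,0.004],"angular":[0,0,0]}
    - {"offset":[0.005,0.05,0.004],"angular":[0,0,0]}
    - {"offset":[0.005,0.05,0.004],"angular":[0,0,0]}

```text
clock: 35.5
tcp_pos: [0.6694, -0.1157, 0.2482]
tool_rot: [-0.008, 0.992, -0.122, -0.0]
contact_force: [0.0, 16.9, 4.6]
opening: 0.261
gripper_force: 30.0
```

```bash
python3 -c "
from h import *
st()"
```

```text
th 6.071 r 0.0789 z 0.2482 | Ft 16.91 Fr -0.61 Fz 4.64 clock 35.50 [ 2.39 -0.04 -0.01] [-0.008  0.992 -0.122 -0.   ]
```

At the quarter turn (≈16 N). Unload the arm before opening.

Call:
step_arm:
  deltas:
    - {"offset":[0,-0.04,0],"angular":[0,0,0]}
    - {"offset":[0,-0.08,-0.01],"angular":[0,0,0]}
    - {"offset":[0,-0.12,-0.01],"angular":[0,0,0]}
    - {"offset":[0,-0.15,-0.02],"angular":[0,0,0]}
    - {"offset":[0,-0.18,-0.02],"angular":[0,0,0]}
    - {"offset":[0,-0.2,-0.02],"angular":[0,0,0]}
    - {"offset":[0,-0.2,-0.02],"angular":[0,0,0]}
    - {"offset":[0,-0.2,-0.02],"angular":[0,0,0]}
    - {"offset":[0,-0.2,-0.02],"angular":[0,0,0]}
    - {"offset":[0,-0.2,-0.02],"angular":[0,0,0]}

```text
clock: 36.75
tcp_pos: [0.6695, -0.1154, 0.2482]
tool_rot: [0.0, 0.992, -0.125, -0.002]
contact_force: [-4.7, 1.4, 2.5]
opening: 0.263
gripper_force: 30.0
```

```bash
python3 -c "
from h import *
st()"
```

```text
th 6.067 r 0.0790 z 0.2482 | Ft 1.29 Fr -4.75 Fz 2.50 clock 36.75 [ 0.26  0.87 -0.01] [ 0.     0.992 -0.125 -0.002]
```

Call:
step_arm:
  deltas:
    - {"offset":[0,0,0],"angular":[0,0,0]}
    - {"offset":[0,0,0],"angular":[0,0,0]}
    - {"offset":[0,0,0],"angular":[0,0,0]}
    - {"offset":[0,0,0],"angular":[0,0,0]}
    - {"offset":[0,0,0],"angular":[0,0,0]}
    - {"offset":[0,0,0],"angular":[0,0,0]}
    - {"offset":[0,0,0],"angular":[0,0,0]}
    - {"offset":[0,0,0],"angular":[0,0,0]}
    - {"offset":[0,0,0],"angular":[0,0,0]}
    - {"offset":[0,0,0],"angular":[0,0,0]}
  gripper: 94

```text
clock: 38.0
tcp_pos: [0.6714, -0.1152, 0.2483]
tool_rot: [0.0, 0.992, -0.124, 0.0]
contact_force: [-0.6, 0.6, -0.3]
opening: 0.999
gripper_force: 0.0
```

Call:
step_arm:
  deltas:
    - {"offset":[0,0,-0.1],"angular":[0,0,0]}
    - {"offset":[0,0,-0.4],"angular":[0,0,0]}
    - {"offset":[0,0,-0.8],"angular":[0,0,0]}
    - {"offset":[0,0,-1.2],"angular":[0,0,0]}
    - {"offset":[0,0,-1.7],"angular":[0,0,0]}
    - {"offset":[0,0,-2.2],"angular":[0,0,0]}
    - {"offset":[-1,0,-2.5],"angular":[0,0,0]}
    - {"offset":[-2,0,-2.6],"angular":[0,0,0]}
    - {"offset":[-3,0,-2.6],"angular":[0,0,0]}
    - {"offset":[-4,0,-2.6],"angular":[0,0,0]}

```text
clock: 39.25
tcp_pos: [0.4762, -0.0654, 0.3798]
tool_rot: [0.0, 0.992, -0.124, 0.001]
contact_force: [0.1, -0.7, 0.4]
opening: 1.002
gripper_force: 0.0
```

Call:
step_arm:
  deltas:
    - {"offset":[-0.8,0,0],"angular":[0,0,0]}
    - {"offset":[-1.5,0,0],"angular":[0,0,0]}
    - {"offset":[-2,0,0],"angular":[0,0,0]}
    - {"offset":[-2,0,0],"angular":[0,0,0]}
    - {"offset":[-2,0,0],"angular":[0,0,0]}
    - {"offset":[-2,0,0],"angular":[0,0,0]}
    - {"offset":[-2,0,0],"angular":[0,0,0]}
    - {"offset":[-2,0,0],"angular":[0,0,0]}
    - {"offset":[-2,0,0],"angular":[0,0,0]}
    - {"offset":[-2,0,0],"angular":[0,0,0]}

```text
clock: 40.5
tcp_pos: [0.3807, -0.0411, 0.3783]
tool_rot: [0.0, 0.992, -0.124, -0.0]
contact_force: [-0.5, 0.4, -1.0]
opening: 0.998
gripper_force: 0.0
```

```bash
python3 - <<'E'
from h import *
a=viewer.get_image("top")[105:235,185:385,::-1]; b=viewer.get_image("side")[95:255,170:300,::-1]
cv2.imwrite("pics/n5.png",np.hstack([cv2.resize(a,(470,306),interpolation=2),cv2.resize(b,(249,306),interpolation=2)]))
E
```

```text
(no output)
```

View pics/n5.png

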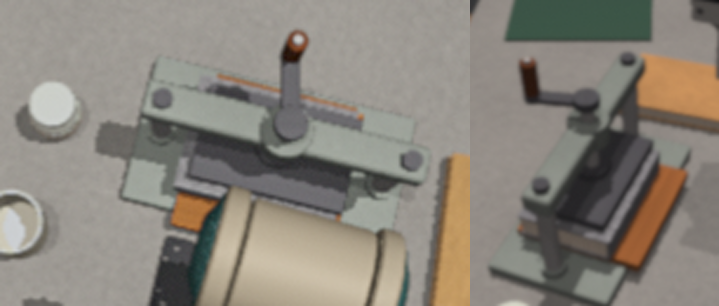

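The volume sits square under the lowered platen (620,170), the crank points rearward (295,45), the jar, mug and ledger are unmoved, and the arm is clear.

```bash
python3 -c "
from rig import order
print(order.close_job())"
```

```text
the job is handed in; nothing more can be done
None
```

The job is handed in at about 41 s of the 72 s: the volume is home and square against the fence, the platen touch was felt at a crank angle of about 4.5 rad, one further quarter turn brought the handle to about 16 N, and the press is left clamped with the arm clear and the jar, mug and other book untouched.

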